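Open the counterweighted guard and load the test stand

ROBOT

A 6-joint arm with a two-finger parallel gripper is mounted at the origin on the work surface. World frame = base frame: x ahead of the robot, y to its left, z up, the work surface at z = 0. Lengths are in mm, angles in degrees, forces in N, time in s.
With the tool pointing down it reaches from about 350 to 850 mm from the base axis. Payload 8.1 kg.
Tool frame: the origin (TCP) lies at the very end of the fingers, on their centre line; the grasp point (between the pads) lies 19 mm behind it (tcp_to_grasp is the distance from the TCP to the grasp point, in mm); z points along the fingers, x is the direction in which the jaws open and shut, and the axes are right-handed (so a half turn about z gives the same grasp; the last joint's range is limited). The gripper opens to 85 mm and grips with 20 to 120 N. Pads are 22 mm wide; open, the fingers measure 114 mm over their backs; the gripper's body (76 mm by 85 mm) begins 54 mm behind the grasp point. The pads swing forward as they close: fully open they stand 13 mm farther back than shut.
Start: joints at [61.57, 7.471, 85.268, -0, 87.261, -4.893], TCP at [239.585, 550.095, 231.292] pointing down, gripper open.
Joint ranges: [-169.43, 169.43], [-51.17, 129.36], [1.28, 143.12], [-76.62, 256.62], [0, 156.53], [-152.29, 152.29]. Speed limits (degrees/s): [136.94, 136.94, 159.86, 180, 180, 180].

INTERFACE

Orientations are given as [roll, pitch, yaw] about the fixed x, y, z axes, in that order (R = Rz(yaw) Ry(pitch) Rx(roll)).
In Python, from bench import * gives the robot as it stands. The module is installed in compiled form; this text tells all that it offers.
- The arm moves only by the tool apply_moves, never from a script. Its argument "targets" is text: rows parted by semicolons, each of 7 numbers parted by spaces: the turn, a rotation vector about the tool's x, y, z in rad, then the shift along the tool's x, y, z in cm, then the finger opening in cm, from 0 to 8.54. A call has exactly 5 rows; each row is the pose to reach, as a shift and turn from the pose commanded when the call began, along the tool's axes at that moment; what a row does not reach only later rows make up. A row lasts 1/10 s, in which the tool goes at most 50 mm and 8.59 degrees, less where a joint would pass 70% of its speed; a pose out of reach is approached as far as the arm can. A call with a gripper value outside its range is refused whole. The fingers move at their own pace and stop on an object; "force" is the grip in N (left out, the last holds). Time passes only in rows, so rows that repeat a pose let the fingers close, or fill a call up. It gives the time, the measured TCP pose, the force and the opening at its end, in the units of the state.
- sense(): the state, without advancing time (a new reading comes with each control period).
- snapshot(name): name is "side" or "top" or "wrist"; returns the picture (420x560x3 uint8, red, green, blue); there is no depth.
- camera_model(name): a dict with "fx", "fy", "cx", "cy" (pixels), "position" and "attitude" of the camera in the world; the wrist camera has in their place "T_tool_cam" (4x4, takes a point from camera to tool coordinates, whose origin is the TCP and whose axes are the tool frame's). Camera axes: x right, y up, looking along -z (the intrinsics and any distortion apply to the point x, -y, -z); pixel columns grow to the right and rows downward; lengths in mm; the calibration is good to about 2 mm. The wrist camera is an equidistant fisheye: a pixel r from the principal point sees the ray r / f radians off the axis. A picture is of the moment at which its call begins: read the wrist's pose just before it. camera_model takes no time and is no camera call.
- hand_in(): hands the job in, once; it reports no verdict.
Trained networks look in the newest picture that a camera, given by its name, has taken for a name from the list of things; names that differ only in an ending like _2 or _b are one class to them, and where a whole thing is asked for, a point or a joint stands for the part that bears it (a point fixed in the world has none). Each returns a list of dicts, best first, with "confidence" (0 to 1); they miss things now and then, are a little off and sometimes report something else, mostly with a low value. They report only what shows in the picture. A call takes as long as a camera call.
- recognise(camera, query): "at" ([row, column] in pixels, amid what is visible of it).
- place_of(camera, query): "at" ([row, column] in pixels: a listed point, or the origin of a listed thing).
The state is a dict: "time": time; "joint_pos": joint angles; "qd": joint speeds; "joint_efforts": joint torques, N m; "tool_pos": TCP position; "tcp_rot": TCP orientation; "ft_force": force on the tool from outside, world axes, zero at the start; "wrist_torque": the same for the moment, N m; "finger_gap": finger opening in mm.
Only numpy, scipy, OpenCV 4.12 (cv2) and the standard library are available. Lean on these libraries where they do the work, as an engineer would, in place of code of your own. Each camera call takes 0.05 s, during which the arm holds its last target. There are 200 camera calls.

TASK

Lift the clear guard of the motor test stand by its red handle, past its balance point, and ease it back until it rests open by itself on its rubber bumper: do not let it slam, and do not force it against the bumper. Then stand the steel gear motor, shaft up, fully home in the blue nest that the guard covered, without jamming it in hard. Let go of everything and leave the other things on the bench where they are.

Things in the scene. Friction and masses are not known exactly. Their poses are not given: they have to be found in the camera images.
- guard (a joint): hinge of the clear guard. 0 = shut (level over the nest), grows as the handle rises. Handle side heavier at first (1 to 2 N to lift at the handle); balance point hidden, different each time, between 0.5 and 0.95. Past it the guard falls open unless held back. It rests with its counterweight on the bumper somewhere from 1.40 to 1.68: the bumper screw is set differently each time; find it by feel
- handle_mid (a point): middle of the guard's red round handle bar: 14 mm thick, 110 mm long along the stand's y, stays at 46 to 54 mm either side of the middle (90 mm free between them), 45 mm free between bar and panel. 200 mm from the hinge axis; shut, it is 100 mm above the bench, level with the hinge
- hinge_axis (a point): middle of the hinge axis on the motor test stand, 100 mm above the bench. Axes of the stand: y along the hinge, x level from the shut handle to the hinge, z up. At guard angle a the handle's middle is at x = -0.200 cos a, z = +0.200 sin a from here. The guard is a clear panel between aluminium arms, 162 mm wide
- counterweight: dark steel counterweight cylinder on the guard, 36 mm across, 50 mm long along y; origin at its centre, 81 mm from the hinge axis (shut: above and behind it). Its weight is hidden. It comes down on a rubber bumper behind the hinge; over 40 N there (some 14 N at the handle) would damage the bumper screw
- nest_mouth (a point): centre of the nest's round mouth, on top of the blue 72 x 72 mm block on the stand, 39 mm above the bench; hole 38.4 mm wide, 16 mm deep, flat bottom, upright. It lies 110 mm from the hinge axis towards the shut handle, and is covered by the shut guard
- motor_center (a point): centre, half-way up, of the steel gear motor's can: cylinder 36 mm across, 58 mm tall (point 29 mm above its foot), with a 6 mm brass shaft standing 12 mm out of the top. Stands upright on the bench, shaft up; goes into the nest foot first, turned any way. About 0.2 kg
- resin: black resin bottle, 68 mm across, 150 mm tall; origin at its foot; a bystander, leave alone
- supply: loose metal power supply box, about 210 x 100 x 48 mm; origin at its underside; a bystander, leave alone
- drill: blue and black cordless drill standing on its battery, 175 mm tall; origin at its foot; a bystander, leave alone
- parts_tray: blue open parts tray, 120 x 200 x 35 mm; origin at its underside; a bystander, leave alone
- screwdriver: orange-handled screwdriver lying down; a bystander, leave alone
- screw_jar: clear jar with white cap, 60 mm across, 65 mm tall; origin at its foot; a bystander, leave alone
- vise_clamp: black bar clamp lying down, 220 mm long; a bystander, leave alone

How it is judged (in metres and radians):
On the way:
1. the guard is past its balance point and rests open on its bumper by itself, with the robot off it (value of joint guard between 1.36 and 1.75 rad and velocity of joint guard between -0.05 and 0.05 rad/s and contact force between counterweight and anything else above 0.5 N and contact force between each of the fingers, the arm and guard below 0.1 N), for 0.3 s.
At the end, for the whole second after the job is handed in: the guard rests open and still on its bumper (joint between 1.36 and 1.75 rad, counterweight bearing on the bumper with more than 0.5 N); the motor stands shaft up in the nest, still, within 4 mm of its axis, upright within 0.08 rad, its foot within 3 mm of the nest's bottom (value of joint guard between 1.36 and 1.75 rad and velocity of joint guard between -0.05 and 0.05 rad/s and contact force between counterweight and anything else above 0.5 N and horizontal distance between motor_center and nest_mouth below 0.004 m and z of motor_center in the frame of nest_mouth between 0.008 and 0.016 m and angle between motor_center's own z axis and vertical below 0.08 rad and linear speed of motor below 0.02 m/s); the robot touches nothing.
It fails at once if the guard slams open (opening faster than 1.3 rad/s in the second half of its swing) (value of joint guard above 0.9 rad and velocity of joint guard above 1.3 rad/s).
It fails at once if the guard is forced against its bumper, or its counterweight is pushed (over 40 N) (contact force between counterweight and anything else above 40 N).
It fails at once if the motor is jammed hard into the nest or the stand (over 40 N) (contact force between motor and stand above 40 N).
It fails at once if a bystander is moved by more than 20 mm (distance of any of resin, supply, drill, parts_tray, screwdriver, screw_jar, vise_clamp from where it was at the start of the episode above 0.02 m).
It also fails if it takes over 70 s, if anything falls off the work surface, if the arm or the gripper's body presses on something with over 40 N, if the wrist force passes 120 N, or if a joint passes its speed limit or range.

## Working session

There is one attempt and no reset: what is moved stays moved. The work goes in short steps, Python scripts to look and compute and a tool call to move; the robot and the scene stay as the last step left them, time stands still between calls to the robot, and variables do not carry over. Pictures are saved under pics/ and viewed, about 8 in all and at most 12, crops included, and the job is handed in when it is done.

Besides the shell and the picture viewer there is one more tool, called after ">>>" in YAML: its name, and indented under it one key for each argument. apply_moves: Moves the arm, as the interface text tells. Its arguments: {"type":"object","properties":{"targets":{"type":"string"},"force":{"type":"number"}},"required":["targets"]}

```bash
mkdir -p pics
cat > h.py <<'E'
from bench import *
import numpy as np, cv2
from scipy.spatial.transform import Rotation as R
def cam(n):
    m=camera_model(n); return m
def snap(n,f):
    im=snapshot(n); cv2.imwrite('pics/'+f+'.png',im[:,:,::-1]); return im
def ray(n,rc,s=None):
    m=camera_model(n); u=(rc[1]-m['cx'])/m['fx']; v=(rc[0]-m['cy'])/m['fy']
    if n=='wrist':
        r=np.hypot(u,v); d=np.array([u/r*np.sin(r),-v/r*np.sin(r),-np.cos(r)]) if r>0 else np.array([0,0,-1.])
        T=np.array(m['T_tool_cam']); s=s or sense(); Rt=R.from_euler('xyz',s['tcp_rot'],degrees=True).as_matrix()
        return Rt@T[:3,3]+np.array(s['tool_pos']), Rt@T[:3,:3]@d
    d=np.array([u,-v,-1.])
    A=np.array(m['attitude'],float)
    A=A if A.shape==(3,3) else R.from_euler('xyz',A,degrees=True).as_matrix()
    return np.array(m['position']),A@d
def onz(n,rc,z,s=None):
    o,d=ray(n,rc,s); return o+d*(z-o[2])/d[2]
def tri(rs):
    A=0;b=0
    for o,d in rs:
        d=d/np.linalg.norm(d);P=np.eye(3)-np.outer(d,d);A=A+P;b=b+P@o
    return np.linalg.solve(A,b)
E
cat > a.py <<'E'
from h import *
s=sense();print(s)
for n in('side','top','wrist'):
    print(n,camera_model(n)); snap(n,n+'0')
a=[cv2.imread(f'pics/{n}0.png') for n in('side','top')]
for n in('side','top'):
    for q in('handle_mid','hinge_axis','motor_center','nest_mouth','counterweight'):
        r=place_of(n,q)[:2]; print(n,q,[(np.round(x['at'],1),round(x['confidence'],2)) for x in r])
z={'handle_mid':100,'hinge_axis':100,'motor_center':29,'nest_mouth':39}
E
python3 a.py
```

```text
{'time': 0.0, 'joint_pos': array([ 6.15718475e+01,  7.51452881e+00,  8.53321107e+01,  9.25780904e-04,
        8.72645113e+01, -4.89356063e+00]), 'qd': array([-0.02255264,  0.04609761, -0.0607923 ,  0.02203091, -0.03925487,
        0.02775358]), 'joint_efforts': array([-2.04269425e-03, -5.69417524e+01, -5.00540578e+01, -6.34327862e-04,
        1.52619526e-02, -1.64378821e-05]), 'tool_pos': array([239.27927471, 549.58116736, 230.22337797]), 'tcp_rot': array([-1.79989597e+02,  1.10666766e-01,  6.64653731e+01]), 'ft_force': array([-0.34485802, -0.10108842, -0.859511  ]), 'wrist_torque': array([ 0.00444237, -0.05308738,  0.00576011]), 'finger_gap': 85.09667424741502}
side {'fx': 400.43905335346966, 'fy': 400.43905335346966, 'cx': 279.14168854916886, 'cy': 207.83441926375, 'position': array([-105.32265307, -928.05848237,  775.99923374]), 'attitude': array([ 60.8492084 ,  -0.65032367, -33.32674902])}
top {'fx': 490.9637751724242, 'fy': 490.9637751724242, 'cx': 277.331208703886, 'cy': 205.78821501250476, 'position': array([ 249.60023238,    9.54800622, 1744.22316498]), 'attitude': array([  9
[... 324 characters left out ...]
5684e+01],
       [-8.10789817e-04,  2.89781435e-01, -9.57092505e-01,
        -1.42602363e+02],
       [ 0.00000000e+00,  0.00000000e+00,  0.00000000e+00,
         1.00000000e+00]])}
side handle_mid [(array([221.6, 257.5]), 0.75)]
side hinge_axis [(array([208.3, 312.1]), 0.71), (array([236. , 213.3]), 0.31)]
side motor_center [(array([288.1, 346.4]), 0.65), (array([206.7, 310.4]), 0.47)]
side nest_mouth [(array([232.2, 274.8]), 0.74)]
side counterweight [(array([189.1, 317.4]), 0.74)]
top handle_mid [(array([234.9, 269. ]), 0.89)]
top hinge_axis [(array([171.1, 271.6]), 0.93)]
top motor_center [(array([209.2, 360.1]), 0.57)]
top nest_mouth [(array([207.7, 274. ]), 0.84)]
top counterweight []
```

```bash
cat > b.py <<'E'
from h import *
P={'handle_mid':((221.6,257.5),(234.9,269.),100),'hinge_axis':((208.3,312.1),(171.1,271.6),100),'motor_center':((288.1,346.4),(209.2,360.1),29),'nest_mouth':((232.2,274.8),(207.7,274.),39)}
for k,(a,b,z) in P.items():
    print(k,'side',onz('side',a,z).round(1),'top',onz('top',b,z).round(1),'tri',tri([ray('side',a),ray('top',b)]).round(1))
E
python3 b.py
python3 -c "
import cv2,numpy as np
a=[cv2.imread('pics/%s0.png'%n) for n in('side','top')]
c=np.hstack([a[0][80:380,120:480],a[1][80:380,120:480]])
cv2.imwrite('pics/c0.png',cv2.resize(c,(800,333)))"
```

```text
handle_mid side [456.6  41.1 100. ] top [434.3  21.7 100. ] tri [437.5  19.  116.6]
hinge_axis side [661.9  16.9 100. ] top [654.9  15.7 100. ] tri [656.6  14.4 102.3]
motor_center side [ 542.8 -303.8   29. ] top [ 537.8 -299.7   29. ] tri [ 540.6 -301.8   27.9]
nest_mouth side [521.6  37.   39. ] top [537.6   5.8  39. ] tri [522.1  12.3  55. ]
```

View pics/top0.png

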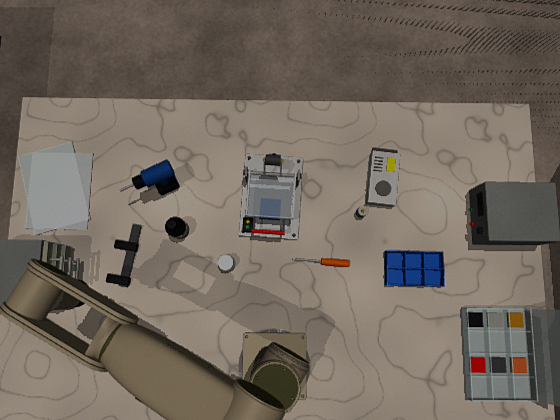

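View pics/side0.png

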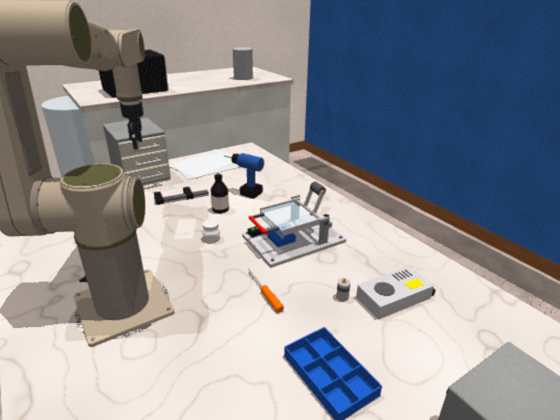

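The shut stand has its handle bar at about (232, 268) in the top view, with the motor at (212, 360) beside the supply. The side view agrees, though its handle estimate is about 2 cm off. I'll go to a look pose above the stand.

```bash
cat > plan.py <<'E'
import numpy as np,sys
from scipy.spatial.transform import Rotation as R
def rot(yaw,tilt=0): return R.from_euler('z',yaw,degrees=True)*R.from_euler('x',180,degrees=True)
def plan(c,yaw,way,n=5):
    """c: commanded pos; way: list of (pos,yaw,grip_cm) rows; prints calls"""
    c=np.array(c,float)
    for k in range(0,len(way),5):
        rows=way[k:k+5]
        while len(rows)<5: rows.append(rows[-1])
        R0=rot(yaw);o=[]
        for p,y,g in rows:
            t=R0.inv().apply(np.array(p)-c)/10; w=(R0.inv()*rot(y)).as_rotvec()
            o.append(' '.join('%g'%v for v in np.r_[w.round(3),t.round(2),g]))
        print('; '.join(o)); c=np.array(rows[-1][0],float);yaw=rows[-1][1]
def line(c,y,p,y2,n,g):
    c=np.array(c,float);p=np.array(p,float)
    return [(c+(p-c)*i/n,y+(y2-y)*i/n,g) for i in range(1,n+1)]
E
python3 -c "
from plan import *
c=(239.585,550.095,231.292);plan(c,66.463,line(c,66.463,(500,16,280),0,15,5.0))"
```

```text
0 -0 0.077 -2.57 3.01 -0.32 5; 0 -0 0.155 -5.14 6.03 -0.65 5; 0 -0 0.232 -7.71 9.04 -0.97 5; -0 -0 0.309 -10.28 12.05 -1.3 5; 0 -0 0.387 -12.86 15.07 -1.62 5
0 -0 0.077 -1.24 3.76 -0.32 5; 0 -0 0.155 -2.49 7.52 -0.65 5; 0 -0 0.232 -3.73 11.28 -0.97 5; -0 -0 0.309 -4.98 15.04 -1.3 5; -0 -0 0.387 -6.22 18.8 -1.62 5
0 -0 0.077 0.27 3.95 -0.32 5; 0 -0 0.155 0.53 7.9 -0.65 5; 0 -0 0.232 0.8 11.86 -0.97 5; 0 -0 0.309 1.06 15.81 -1.3 5; 0 -0 0.387 1.33 19.76 -1.62 5
```

>>> apply_moves:
  targets: "0 0 0.077 -2.57 3.01 -0.32 5; 0 0 0.155 -5.14 6.03 -0.65 5; 0 0 0.232 -7.71 9.04 -0.97 5; 0 0 0.309 -10.28 12.05 -1.3 5; 0 0 0.387 -12.86 15.07 -1.62 5"
  force: 20

```text
time: 1.15
tool_pos: [326.8, 370.7, 247.7]
tcp_rot: [180.0, -0.0, 44.1]
ft_force: [1.8, 0.2, 0.9]
finger_gap: 49.9
```

>>> apply_moves:
  targets: "0 0 0.077 -1.24 3.76 -0.32 5; 0 0 0.155 -2.49 7.52 -0.65 5; 0 0 0.232 -3.73 11.28 -0.97 5; 0 0 0.309 -4.98 15.04 -1.3 5; 0 0 0.387 -6.22 18.8 -1.62 5"

```text
time: 1.65
tool_pos: [413.6, 192.5, 264.1]
tcp_rot: [180.0, -0.0, 21.9]
ft_force: [-0.0, 0.6, 0.1]
finger_gap: 50.1
```

>>> apply_moves:
  targets: "0 0 0.077 0.27 3.95 -0.32 5; 0 0 0.155 0.53 7.9 -0.65 5; 0 0 0.232 0.8 11.86 -0.97 5; 0 0 0.309 1.06 15.81 -1.3 5; 0 0 0.387 1.33 19.76 -1.62 5"

```text
time: 2.15
tool_pos: [500.4, 14.3, 280.3]
tcp_rot: [-180.0, -0.0, -0.2]
ft_force: [-0.0, 0.2, -0.2]
finger_gap: 50.0
```

```bash
cat > c.py <<'E'
from h import *
s=sense();print(s['tool_pos'],s['tcp_rot'],s['ft_force'],s['time'])
im=snap('wrist','w1')
Z={'handle_mid':100,'hinge_axis':100,'nest_mouth':39,'counterweight':160,'motor_center':29}
for q in Z:
    for x in place_of('wrist',q)[:2]: print(q,np.round(x['at'],1),round(x['confidence'],2),onz('wrist',x['at'],Z[q],s).round(1))
h=cv2.cvtColor(im,cv2.COLOR_RGB2HSV); m=((h[...,0]<8)|(h[...,0]>172))&(h[...,1]>150)&(h[...,2]>80)
n,l,st,ce=cv2.connectedComponentsWithStats(m.astype(np.uint8))
for i in range(1,n):
    if st[i,4]>60:
        pts=np.argwhere(l==i); w=np.array([onz('wrist',p,107,s)[:2] for p in pts]);c=w.mean(0);u=np.linalg.svd(w-c,full_matrices=False)[2][0]
        e=(w-c)@u; print('red',ce[i][::-1].round(),st[i,4],'c',c.round(1),'dir',np.degrees(np.arctan2(u[1],u[0])).round(1),'ends',(c+u*e.min()).round(1),(c+u*e.max()).round(1))
E
python3 c.py
```

```text
[500.39546692  14.32029303 280.3277924 ] [-1.79997274e+02 -4.17771625e-02 -2.48137021e-01] [-0.03679163  0.24410218 -0.24310685] 2.15
handle_mid [177.  228.1] 0.68 [444.8  24.3 100. ]
hinge_axis [187.1 416.2] 0.95 [644.5  14.2 100. ]
motor_center [369.1 301. ] 0.56 [ 529.8 -307.2   29. ]
red [174. 229.] 1008 c [446.7  28.5] dir -93.1 ends [449.5  79.4] [443.7 -27.5]
```

View pics/w1.png

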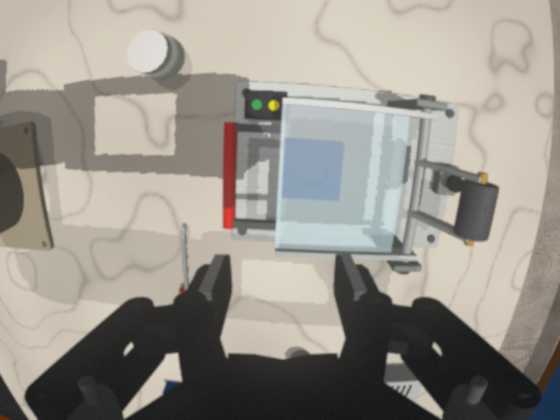

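Wrist view: the red bar is centred at about (174, 229) and the hinge at (187, 416). That puts the handle at (446, 25.5) and the hinge at (645, 14.5), 200 mm apart, with the stand's yaw about -3.1°. All of this fits the given sizes.

```bash
python3 -c "
from plan import *
c=(500,16,280);a=(446,25.5,150);b=(446,25.5,82)
w=line(c,0,a,-3.1,5,4.6)+line(a,-3.1,b,-3.1,4,4.6)
plan(c,0,w)"
```

```text
0 -0 0.011 -1.08 -0.19 2.6 4.6; 0 -0 0.022 -2.16 -0.38 5.2 4.6; -0 -0 0.032 -3.24 -0.57 7.8 4.6; -0 -0 0.043 -4.32 -0.76 10.4 4.6; 0 -0 0.054 -5.4 -0.95 13 4.6
0 0 0 0 -0 1.7 4.6; 0 0 0 0 -0 3.4 4.6; 0 0 0 0 -0 5.1 4.6; 0 0 0 0 -0 6.8 4.6; 0 0 0 0 -0 6.8 4.6
```

>>> apply_moves:
  targets: "0 0 0.011 -1.08 -0.19 2.6 4.6; 0 0 0.022 -2.16 -0.38 5.2 4.6; 0 0 0.032 -3.24 -0.57 7.8 4.6; 0 0 0.043 -4.32 -0.76 10.4 4.6; 0 0 0.054 -5.4 -0.95 13 4.6"

```text
time: 2.95
tool_pos: [445.0, 26.9, 149.0]
tcp_rot: [-180.0, -0.0, -3.0]
ft_force: [0.9, 0.4, 0.9]
finger_gap: 46.1
```

>>> apply_moves:
  targets: "0 0 0 0 0 1.7 4.6; 0 0 0 0 0 3.4 4.6; 0 0 0 0 0 5.1 4.6; 0 0 0 0 0 6.8 4.6; 0 0 0 0 0 6.8 4.6"

```text
time: 3.45
tool_pos: [443.5, 26.8, 79.5]
tcp_rot: [-180.0, 0.3, -3.0]
ft_force: [-0.2, -0.2, -0.1]
finger_gap: 46.1
```

```bash
cat > d.py <<'E'
from h import *
import sys
s=sense();print(s['tool_pos'],s['tcp_rot'],s['ft_force'],s['wrist_torque'],s['finger_gap'],s['time'])
n=sys.argv[1];im=snap('wrist',n)
E
python3 d.py w2
```

```text
[443.47764403  26.79639426  79.54743093] [-179.98747758    0.25260179   -3.01444406] [-0.16411175 -0.19541232 -0.14072938] [ 0.02289442  0.01024195 -0.00336189] 46.121549415682466 3.45
```

View pics/w2.png

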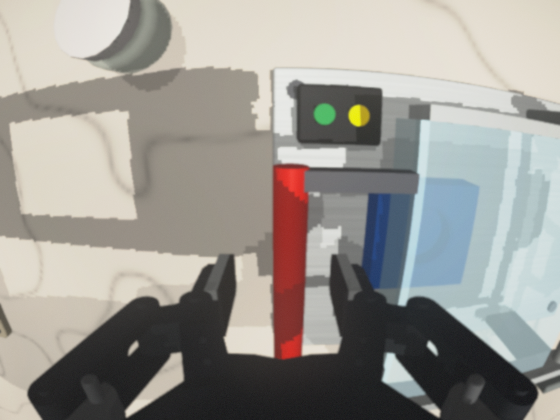

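The fingers straddle the bar (bar at column 289, fingers at 233 and 332). Closing on it.

>>> apply_moves:
  targets: "0 0 0 0.2 0 0 0.5; 0 0 0 0.2 0 0 0.5; 0 0 0 0.2 0 0 0.5; 0 0 0 0.2 0 0 0.5; 0 0 0 0.2 0 0 0.5"
  force: 25

```text
time: 4.0
tool_pos: [446.4, 25.8, 82.8]
tcp_rot: [-180.0, 0.2, -3.1]
ft_force: [-13.8, 2.2, 13.0]
finger_gap: 13.0
```

```bash
python3 -c "
from h import *
s=sense();print(s['tool_pos'],s['tcp_rot'],s['ft_force'],s['wrist_torque'],s['finger_gap'],s['time'])"
cat > arc.py <<'E'
from plan import *
import sys
# guard arc rows: angles a list; commanded tcp relative to the shut one, tool down, yaw fixed; tool x=stand x, z down
a0=float(sys.argv[1]);L=[float(v) for v in sys.argv[2].split(',')]
X=lambda a:-20*np.cos(a);Zf=lambda a:20*np.sin(a)
for k in range(0,len(L),5):
    print('; '.join('0 0 0 %.2f 0 %.2f 0.5'%(X(a)-X(a0),-(Zf(a)-Zf(a0))) for a in L[k:k+5])); a0=L[k:k+5][-1]
E
python3 arc.py 0 .04,.08,.12,.16,.20,.25,.30,.35,.40,.45,.5,.55,.6,.65,.7,.75,.8,.85,.9,.95,1.,1.04,1.08,1.12,1.16,1.19,1.22,1.25,1.28,1.31
```

```text
[446.37753398  25.81542591  82.80169467] [-179.97939948    0.20439992   -3.13566297] [-13.82091932   2.20733295  12.9878822 ] [ 0.26562927  2.11675997 -0.05378565] 13.002317476788098 4.0
0 0 0 0.02 0 -0.80 0.5; 0 0 0 0.06 0 -1.60 0.5; 0 0 0 0.14 0 -2.39 0.5; 0 0 0 0.26 0 -3.19 0.5; 0 0 0 0.40 0 -3.97 0.5
0 0 0 0.22 0 -0.97 0.5; 0 0 0 0.49 0 -1.94 0.5; 0 0 0 0.81 0 -2.88 0.5; 0 0 0 1.18 0 -3.81 0.5; 0 0 0 1.59 0 -4.73 0.5
0 0 0 0.46 0 -0.89 0.5; 0 0 0 0.96 0 -1.75 0.5; 0 0 0 1.50 0 -2.59 0.5; 0 0 0 2.09 0 -3.40 0.5; 0 0 0 2.71 0 -4.19 0.5
0 0 0 0.66 0 -0.75 0.5; 0 0 0 1.36 0 -1.46 0.5; 0 0 0 2.10 0 -2.14 0.5; 0 0 0 2.86 0 -2.78 0.5; 0 0 0 3.66 0 -3.38 0.5
0 0 0 0.83 0 -0.56 0.5; 0 0 0 1.51 0 -0.98 0.5; 0 0 0 2.21 0 -1.37 0.5; 0 0 0 2.92 0 -1.73 0.5; 0 0 0 3.65 0 -2.07 0.5
0 0 0 0.55 0 -0.23 0.5; 0 0 0 1.11 0 -0.45 0.5; 0 0 0 1.68 0 -0.64 0.5; 0 0 0 2.25 0 -0.82 0.5; 0 0 0 2.83 0 -0.99 0.5
```

>>> apply_moves:
  targets: "0 0 0 -0.16 0 -0.60 0.5; 0 0 0 -0.12 0 -1.40 0.5; 0 0 0 -0.04 0 -2.30 0.5; 0 0 0 0.08 0 -3.10 0.5; 0 0 0 0.22 0 -3.97 0.5"

```text
time: 4.5
tool_pos: [449.9, 25.5, 122.3]
tcp_rot: [-180.0, 0.0, -3.1]
ft_force: [-0.5, 3.9, -2.6]
finger_gap: 13.2
```

>>> apply_moves:
  targets: "0 0 0 0.22 0 -0.97 0.5; 0 0 0 0.49 0 -1.94 0.5; 0 0 0 0.81 0 -2.88 0.5; 0 0 0 1.18 0 -3.81 0.5; 0 0 0 1.59 0 -4.73 0.5"

```text
time: 5.0
tool_pos: [464.7, 24.7, 169.4]
tcp_rot: [-180.0, 0.2, -3.1]
ft_force: [-9.6, 4.6, 1.8]
finger_gap: 13.5
```

>>> apply_moves:
  targets: "0 0 0 0.40 0 -0.92 0.5; 0 0 0 0.86 0 -1.80 0.5; 0 0 0 1.40 0 -2.64 0.5; 0 0 0 2.00 0 -3.45 0.5; 0 0 0 2.62 0 -4.24 0.5"

```text
time: 5.5
tool_pos: [490.6, 23.1, 212.7]
tcp_rot: [180.0, 0.2, -3.1]
ft_force: [-16.2, 4.4, 10.9]
finger_gap: 12.5
```

>>> apply_moves:
  targets: "0 0 0 0.66 0 -0.75 0.5; 0 0 0 1.36 0 -1.46 0.5; 0 0 0 2.10 0 -2.14 0.5; 0 0 0 2.86 0 -2.78 0.5; 0 0 0 3.66 0 -3.38 0.5"

```text
time: 6.0
tool_pos: [528.6, 20.9, 248.9]
tcp_rot: [180.0, -0.1, -3.1]
ft_force: [-14.9, 3.0, 18.4]
finger_gap: 13.3
```

>>> apply_moves:
  targets: "0 0 0 0.50 0 -0.66 0.5; 0 0 0 1.21 0 -1.20 0.5; 0 0 0 2.01 0 -1.60 0.5; 0 0 0 2.72 0 -1.96 0.5; 0 0 0 3.45 0 -2.30 0.5"

```text
time: 6.5
tool_pos: [563.9, 18.7, 269.3]
tcp_rot: [180.0, -0.1, -3.2]
ft_force: [-3.0, 1.3, 3.7]
finger_gap: 13.1
```

```bash
python3 arc.py 1.16 1.185,1.21,1.235,1.26,1.285,1.305,1.325,1.345,1.36,1.375,1.385,1.395,1.405,1.415,1.425; python3 -c "
from h import *
s=sense();print(s['tool_pos'],s['tcp_rot'],s['ft_force'],s['wrist_torque'],s['finger_gap'],s['time'])"
```

```text
0 0 0 0.46 0 -0.19 0.5; 0 0 0 0.93 0 -0.38 0.5; 0 0 0 1.40 0 -0.55 0.5; 0 0 0 1.87 0 -0.71 0.5; 0 0 0 2.35 0 -0.85 0.5
0 0 0 0.38 0 -0.11 0.5; 0 0 0 0.77 0 -0.21 0.5; 0 0 0 1.16 0 -0.30 0.5; 0 0 0 1.45 0 -0.37 0.5; 0 0 0 1.75 0 -0.43 0.5
0 0 0 0.20 0 -0.04 0.5; 0 0 0 0.39 0 -0.07 0.5; 0 0 0 0.59 0 -0.11 0.5; 0 0 0 0.79 0 -0.14 0.5; 0 0 0 0.99 0 -0.17 0.5
[563.85392597  18.73284104 269.32714431] [ 1.79972510e+02 -5.04162080e-02 -3.16319788e+00] [-3.00783979  1.27147263  3.73325503] [ 0.17149862  0.62288936 -0.02023618] 13.120642663695419 6.5
```

>>> apply_moves:
  targets: "0 0 0 0.46 0 -0.19 0.5; 0 0 0 0.93 0 -0.38 0.5; 0 0 0 1.40 0 -0.55 0.5; 0 0 0 1.87 0 -0.71 0.5; 0 0 0 2.35 0 -0.85 0.5"

```text
time: 7.0
tool_pos: [587.2, 17.4, 277.3]
tcp_rot: [180.0, -0.0, -3.2]
ft_force: [-2.5, -0.5, 6.1]
finger_gap: 12.7
```

>>> apply_moves:
  targets: "0 0 0 0.29 0 -0.09 0.5; 0 0 0 0.58 0 -0.17 0.5; 0 0 0 0.87 0 -0.24 0.5; 0 0 0 1.16 0 -0.30 0.5; 0 0 0 1.16 0 -0.30 0.5"

```text
time: 7.5
tool_pos: [598.9, 16.7, 280.1]
tcp_rot: [180.0, -0.1, -3.2]
ft_force: [-1.3, -0.9, 6.5]
finger_gap: 12.9
```

Now at about 1.34 rad. I'll open the fingers into a loose cage, keeping the far finger in place so the bar stays held back.

>>> apply_moves:
  targets: "0 0 0 -0.15 0 0 1.6; 0 0 0 -0.3 0 0 1.9; 0 0 0 -0.45 0 0 2.2; 0 0 0 -0.6 0 0 2.5; 0 0 0 -0.75 0 0 2.8"

```text
time: 8.0
tool_pos: [590.4, 17.6, 279.2]
tcp_rot: [-180.0, 0.0, -3.2]
ft_force: [1.4, -0.7, -0.7]
finger_gap: 27.7
```

>>> apply_moves:
  targets: "0 0 0 -0.15 0 0 3.1; 0 0 0 -0.3 0 0 3.4; 0 0 0 -0.45 0 0 3.7; 0 0 0 -0.6 0 0 4.0; 0 0 0 -0.75 0 0 4.3"

```text
time: 8.5
tool_pos: [583.1, 18.0, 279.6]
tcp_rot: [180.0, -0.0, -3.1]
ft_force: [1.1, 0.7, -1.5]
finger_gap: 43.0
```

```bash
cat > e.py <<'E'
from h import *
import sys
s=sense();print(s['tool_pos'].round(1),s['tcp_rot'].round(2),s['ft_force'].round(2),s['finger_gap'],s['time'])
im=snap('wrist',sys.argv[1])
h=cv2.cvtColor(im,cv2.COLOR_RGB2HSV); m=((h[...,0]<8)|(h[...,0]>172))&(h[...,1]>150)&(h[...,2]>60)
n,l,st,ce=cv2.connectedComponentsWithStats(m.astype(np.uint8))
i=1+np.argmax(st[1:,4]);print('red bbox x,y,w,h',st[i])
for r in range(st[i,1]+5,st[i,1]+st[i,3],25):
    c=np.flatnonzero(l[r]==i); o=onz('wrist',(r,(c.min()+c.max())/2),s['tool_pos'][2]+19,s); print(r,c.min(),c.max(),o.round(1))
E
python3 e.py w3
```

```text
[583.1  18.  279.6] [180.    -0.    -3.15] [ 1.15  0.7  -1.51] 42.976468563262 8.5
red bbox x,y,w,h [ 299  163   38  193 5312]
168 304 336 [599.9  69.6 298.6]
193 304 334 [599.2  59.7 298.6]
218 304 332 [598.6  49.3 298.6]
243 303 331 [598.   38.5 298.6]
268 303 330 [597.6  26.8 298.6]
293 304 327 [597.1  14.3 298.6]
318 301 327 [5.963e+02 5.000e-01 2.986e+02]
343 299 323 [594.8 -14.9 298.6]
```

View pics/w3.png

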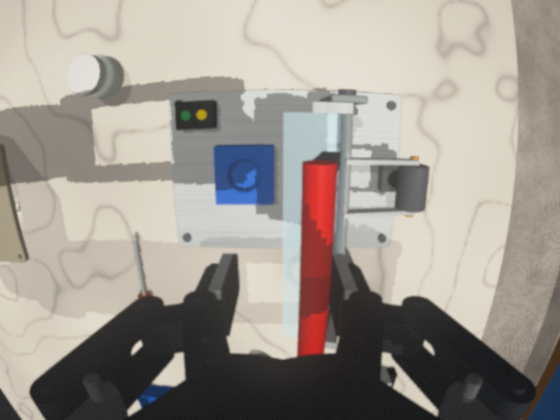

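The bar leans on the right finger (+1.1 N at column ~317) and the nest's mouth now shows at about (175, 244). Easing on towards the bumper.

>>> apply_moves:
  targets: "0 0 0 0.3 0 -0.04 4.3; 0 0 0 0.6 0 -0.08 4.3; 0 0 0 0.9 0 -0.12 4.3; 0 0 0 1.2 0 -0.15 4.3; 0 0 0 1.5 0 -0.18 4.3"

```text
time: 9.05
tool_pos: [598.5, 17.1, 281.4]
tcp_rot: [180.0, -0.0, -3.2]
ft_force: [1.0, 0.2, 1.2]
finger_gap: 42.9
```

>>> apply_moves:
  targets: "0 0 0 0.3 0 -0.02 4.3; 0 0 0 0.6 0 -0.04 4.3; 0 0 0 0.9 0 -0.06 4.3; 0 0 0 1.2 0 -0.08 4.3; 0 0 0 1.2 0 -0.08 4.3"

```text
time: 9.55
tool_pos: [610.5, 16.4, 282.2]
tcp_rot: [-180.0, -0.0, -3.2]
ft_force: [1.6, -0.3, 0.0]
finger_gap: 42.7
```

```bash
python3 e.py w4
```

```text
[610.5  16.4 282.2] [-1.80e+02 -1.00e-02 -3.15e+00] [ 1.6  -0.34  0.04] 42.708566272941056 9.55
red bbox x,y,w,h [ 299  165   38  191 5157]
170 305 336 [627.5  67.3 301.2]
195 304 335 [626.8  57.3 301.2]
220 304 333 [626.2  46.9 301.2]
245 304 332 [625.8  36.  301.2]
270 303 330 [625.   24.3 301.2]
295 308 328 [625.6  11.6 301.2]
320 301 326 [623.5  -2.3 301.2]
345 300 324 [622.6 -17.8 301.2]
```

>>> apply_moves:
  targets: "0 0 0 0.3 0 -0.01 4.3; 0 0 0 0.6 0 -0.02 4.3; 0 0 0 0.9 0 -0.03 4.3; 0 0 0 1.2 0 -0.04 4.3; 0 0 0 1.2 0 -0.04 4.3"

```text
time: 10.1
tool_pos: [622.2, 15.8, 282.3]
tcp_rot: [-180.0, 0.0, -3.1]
ft_force: [0.0, 0.4, -0.7]
finger_gap: 43.0
```

```bash
python3 e.py w5
```

```text
[622.2  15.8 282.3] [-1.80e+02  4.00e-02 -3.15e+00] [ 0.03  0.44 -0.7 ] 43.02802690826558 10.1
red bbox x,y,w,h [ 287  165   34  193 5266]
170 289 320 [633.1  66.9 301.3]
195 289 319 [632.5  57.  301.3]
220 289 318 [631.9  46.7 301.3]
245 289 316 [631.2  35.8 301.3]
270 289 315 [630.6  24.1 301.3]
295 292 313 [630.5  11.5 301.3]
320 289 313 [629.4  -2.4 301.3]
345 287 311 [628.1 -18.  301.3]
```

The bar has left the finger and rests at x≈630.6 (about 1.50 rad), with zero load on the tool. Lifting clear and going to look at the motor.

```bash
python3 -c "
from plan import *
c=(622.2,15.8,282.3);a=(622.2,15.8,350);b=(500,-300,250)
w=line(c,-3.1,a,-3.1,5,4.3)+line(a,-3.1,b,0,10,7.5)
plan(c,-3.1,w)"
```

```text
0 0 0 0 0 -1.35 4.3; 0 0 0 0 0 -2.71 4.3; 0 0 0 0 0 -4.06 4.3; 0 0 0 0 0 -5.42 4.3; 0 0 0 0 0 -6.77 4.3
0 0 -0.005 -1.05 3.22 1 7.5; -0 0 -0.011 -2.1 6.44 2 7.5; 0 0 -0.016 -3.15 9.66 3 7.5; -0 0 -0.022 -4.2 12.88 4 7.5; 0 0 -0.027 -5.25 16.1 5 7.5
-0 0 -0.005 -1.14 3.19 1 7.5; 0 0 -0.011 -2.27 6.38 2 7.5; -0 0 -0.016 -3.41 9.57 3 7.5; 0 0 -0.022 -4.54 12.76 4 7.5; 0 0 -0.027 -5.68 15.95 5 7.5
```

>>> apply_moves:
  targets: "0 0 0 0 0 -1.35 4.3; 0 0 0 0 0 -2.71 4.3; 0 0 0 0 0 -4.06 4.3; 0 0 0 0 0 -5.42 4.3; 0 0 0 0 0 -6.77 4.3"

```text
time: 10.65
tool_pos: [622.3, 15.8, 352.4]
tcp_rot: [180.0, -0.1, -3.2]
ft_force: [0.2, 0.7, 0.8]
finger_gap: 43.5
```

>>> apply_moves:
  targets: "0 0 -0.005 -1.05 3.22 1 7.5; 0 0 -0.011 -2.1 6.44 2 7.5; 0 0 -0.016 -3.15 9.66 3 7.5; 0 0 -0.022 -4.2 12.88 4 7.5; 0 0 -0.027 -5.25 16.1 5 7.5"

```text
time: 11.15
tool_pos: [560.4, -143.2, 301.0]
tcp_rot: [180.0, -0.0, -1.6]
ft_force: [0.3, 0.4, 1.4]
finger_gap: 75.5
```

>>> apply_moves:
  targets: "0 0 -0.005 -1.14 3.19 1 7.5; 0 0 -0.011 -2.27 6.38 2 7.5; 0 0 -0.016 -3.41 9.57 3 7.5; 0 0 -0.022 -4.54 12.76 4 7.5; 0 0 -0.027 -5.68 15.95 5 7.5"

```text
time: 11.65
tool_pos: [499.2, -301.3, 251.0]
tcp_rot: [180.0, -0.0, -0.0]
ft_force: [0.6, 0.1, 0.2]
finger_gap: 75.5
```

```bash
cat > f.py <<'E'
from h import *
import sys
s=sense();print(s['tool_pos'].round(1),s['tcp_rot'].round(2),s['ft_force'].round(2),s['finger_gap'],s['time'])
im=snap('wrist',sys.argv[1])
Z={'motor_center':29,'nest_mouth':39,'handle_mid':300}
for q in sys.argv[2:]:
    for x in place_of('wrist',q)[:2]: print(q,np.round(x['at'],1),round(x['confidence'],2),onz('wrist',x['at'],Z[q],s).round(1))
E
python3 f.py w6 motor_center
```

```text
[ 499.2 -301.3  251. ] [ 1.7997e+02 -4.0000e-02 -4.0000e-02] [0.64 0.11 0.24] 75.45183420301264 11.65
motor_center [179.  308.2] 0.6 [ 528.5 -302.4   29. ]
```

View pics/w6.png

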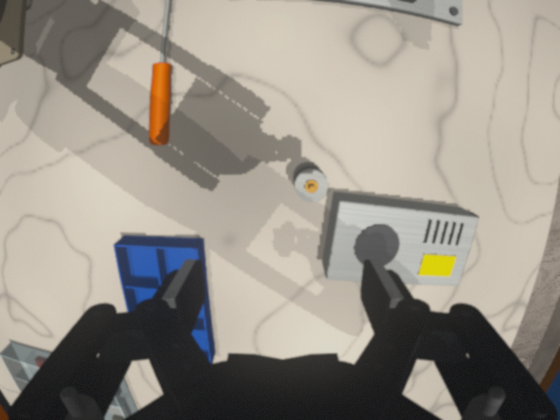

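```bash
python3 -c "
from h import *
s=sense()
for n,p,z in [('shaft',(186,312),70),('rim',(183,311),58),('ctopL',(193,337),48),('cbotL',(278,338),48),('footL',(275,326),0),('ctopR',(214,478),48),('footTL',(196,331),10)]: print(n,onz('wrist',p,z,s).round(1))"
```

```text
shaft [ 526.6 -302.8   70. ]
rim [ 526.6 -302.2   58. ]
ctopL [ 556.5 -315.6   48. ]
cbotL [ 563.4 -421.3   48. ]
footL [ 555.6 -442.9    0. ]
ctopR [ 743.9 -341.1   48. ]
footTL [ 555.7 -328.8   10. ]
```

The motor's shaft is at (186, 312), near the supply's corner but with about 11 mm of clearance. Jaws along y (yaw 90) leave the fingers 17 mm from the supply.

```bash
python3 -c "
from plan import *
c=(500,-300,250);a=(527.5,-302.5,160)
plan(c,0,line(c,0,a,90,12,5.5))"
```

```text
0 0 -0.131 0.23 0.02 0.75 5.5; 0 0 -0.262 0.46 0.04 1.5 5.5; 0 0 -0.393 0.69 0.06 2.25 5.5; 0 0 -0.524 0.92 0.08 3 5.5; 0 0 -0.654 1.15 0.1 3.75 5.5
0 0 -0.131 0.17 0.16 0.75 5.5; 0 0 -0.262 0.34 0.31 1.5 5.5; 0 0 -0.393 0.51 0.47 2.25 5.5; 0 0 -0.524 0.68 0.62 3 5.5; 0 0 -0.654 0.85 0.78 3.75 5.5
0 0 -0.131 0.04 0.23 0.75 5.5; -0 0 -0.262 0.08 0.45 1.5 5.5; -0 0 -0.262 0.08 0.45 1.5 5.5; -0 0 -0.262 0.08 0.45 1.5 5.5; -0 0 -0.262 0.08 0.45 1.5 5.5
```

>>> apply_moves:
  targets: "0 0 -0.131 0.23 0.02 0.75 5.5; 0 0 -0.262 0.46 0.04 1.5 5.5; 0 0 -0.393 0.69 0.06 2.25 5.5; 0 0 -0.524 0.92 0.08 3 5.5; 0 0 -0.654 1.15 0.1 3.75 5.5"

```text
time: 12.25
tool_pos: [511.9, -300.4, 213.7]
tcp_rot: [180.0, -0.0, 37.7]
ft_force: [0.7, 0.2, 0.6]
finger_gap: 55.1
```

>>> apply_moves:
  targets: "0 0 -0.131 0.17 0.16 0.75 5.5; 0 0 -0.262 0.34 0.31 1.5 5.5; 0 0 -0.393 0.51 0.47 2.25 5.5; 0 0 -0.524 0.68 0.62 3 5.5; 0 0 -0.654 0.85 0.78 3.75 5.5"

```text
time: 12.75
tool_pos: [523.5, -301.5, 176.1]
tcp_rot: [179.9, 0.0, 75.2]
ft_force: [-0.2, -0.1, 0.1]
finger_gap: 54.6
```

>>> apply_moves:
  targets: "0 0 -0.131 0.04 0.23 0.75 5.5; 0 0 -0.262 0.08 0.45 1.5 5.5; 0 0 -0.262 0.08 0.45 1.5 5.5; 0 0 -0.262 0.08 0.45 1.5 5.5; 0 0 -0.262 0.08 0.45 1.5 5.5"

```text
time: 13.25
tool_pos: [527.6, -302.4, 161.3]
tcp_rot: [179.9, 0.0, 89.7]
ft_force: [-0.4, -0.8, 0.8]
finger_gap: 55.2
```

```bash
python3 f.py w7 motor_center
```

```text
[ 527.6 -302.4  161.3] [1.7995e+02 3.0000e-02 8.9740e+01] [-0.4  -0.78  0.8 ] 55.16639101600871 13.25
motor_center [200.4 282.1] 0.71 [ 528.8 -302.9   29. ]
```

View pics/w7.png

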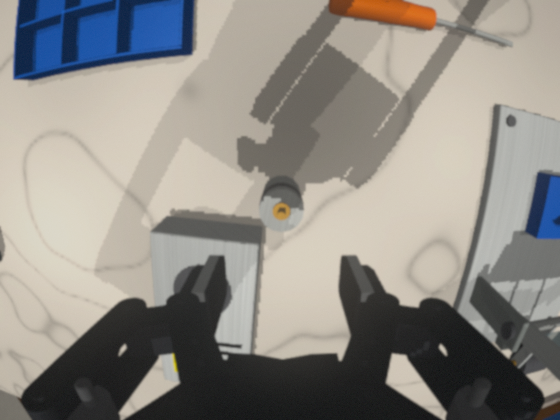

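>>> apply_moves:
  targets: "0 0 0 0 0.1 4 5.5; 0 0 0 0 0.1 8 5.5; 0 0 0 0 0.1 11 5.5; 0 0 0 0 0.1 13 5.5; 0 0 0 0 0.1 13.5 5.5"

```text
time: 13.85
tool_pos: [526.2, -301.1, 22.3]
tcp_rot: [-179.8, -0.2, 89.8]
ft_force: [-0.9, 0.3, 0.5]
finger_gap: 54.8
```

>>> apply_moves:
  targets: "0 0 0 0 0 0 5.0; 0 0 0 0 0 0 4.5; 0 0 0 0 0 0 4.0; 0 0 0 0 0 0 3.0; 0 0 0 0 0 0 3.0"
  force: 35

```text
time: 14.35
tool_pos: [529.4, -303.3, 27.5]
tcp_rot: [179.8, 0.1, 89.9]
ft_force: [-0.5, 0.1, 6.6]
finger_gap: 34.9
```

>>> apply_moves:
  targets: "0 0 0 0 0 0 3.0; 0 0 0 0 0 0 3.0; 0 0 0 0 0 -1 3.0; 0 0 0 0 0 -2 3.0; 0 0 0 0 0 -3 3.0"

```text
time: 14.85
tool_pos: [528.1, -302.3, 56.3]
tcp_rot: [180.0, 0.0, 89.9]
ft_force: [0.5, -1.1, -2.7]
finger_gap: 35.1
```

Motor held (gap 35 mm, about 2.7 N). Carrying it to a spot from which the nest isn't hidden.

```bash
python3 -c "
from plan import *
c=(528.5,-302.5,55);a=(528.5,-302.5,150);b=(562,20,160)
plan(c,90,line(c,90,a,90,5,3.0)+line(a,90,b,90,9,3.0))
import h,numpy as np
s=dict(tool_pos=[583.1,18,279.6],tcp_rot=[180,0,-3.15])
print(h.onz('wrist',(174.5,244),39,s), h.onz('wrist',(176,244),23,s))"
```

```text
0 0 0 0 0 -1.9 3; 0 0 0 0 0 -3.8 3; 0 0 0 0 0 -5.7 3; 0 0 0 0 0 -7.6 3; 0 0 0 0 0 -9.5 3
0 0 0 3.58 0.37 -0.11 3; 0 0 0 7.17 0.74 -0.22 3; 0 0 0 10.75 1.12 -0.33 3; 0 0 0 14.33 1.49 -0.44 3; 0 0 0 17.92 1.86 -0.56 3
0 0 0 3.58 0.37 -0.11 3; 0 0 0 7.17 0.74 -0.22 3; 0 0 0 10.75 1.12 -0.33 3; 0 0 0 14.33 1.49 -0.44 3; 0 0 0 14.33 1.49 -0.44 3
[536.98267902  22.05282795  39.        ] [534.75354429  17.20244754  23.        ]
```

>>> apply_moves:
  targets: "0 0 0 0 0 -1.9 3; 0 0 0 0 0 -3.8 3; 0 0 0 0 0 -5.7 3; 0 0 0 0 0 -7.6 3; 0 0 0 0 0 -9.5 3"

```text
time: 15.35
tool_pos: [528.1, -302.3, 151.9]
tcp_rot: [180.0, 0.0, 89.9]
ft_force: [0.0, -0.3, -2.4]
finger_gap: 34.9
```

>>> apply_moves:
  targets: "0 0 0 3.58 0.37 -0.11 3; 0 0 0 7.17 0.74 -0.22 3; 0 0 0 10.75 1.12 -0.33 3; 0 0 0 14.33 1.49 -0.44 3; 0 0 0 17.92 1.86 -0.56 3"

```text
time: 15.85
tool_pos: [547.0, -121.8, 156.8]
tcp_rot: [180.0, 0.0, 89.9]
ft_force: [0.3, 0.2, -2.2]
finger_gap: 35.3
```

>>> apply_moves:
  targets: "0 0 0 3.58 0.37 -0.11 3; 0 0 0 7.17 0.74 -0.22 3; 0 0 0 10.75 1.12 -0.33 3; 0 0 0 14.33 1.49 -0.44 3; 0 0 0 14.33 1.49 -0.44 3"

```text
time: 16.35
tool_pos: [562.5, 24.3, 161.4]
tcp_rot: [179.9, -0.1, 90.1]
ft_force: [0.2, -1.1, -1.8]
finger_gap: 34.9
```

```bash
python3 f.py w8 nest_mouth handle_mid motor_center
```

```text
[562.5  24.3 161.4] [ 1.7993e+02 -1.0000e-01  9.0130e+01] [ 0.23 -1.1  -1.83] 34.92772592698309 16.35
nest_mouth [171.  277.4] 0.86 [535.7  20.1  39. ]
```

View pics/w8.png

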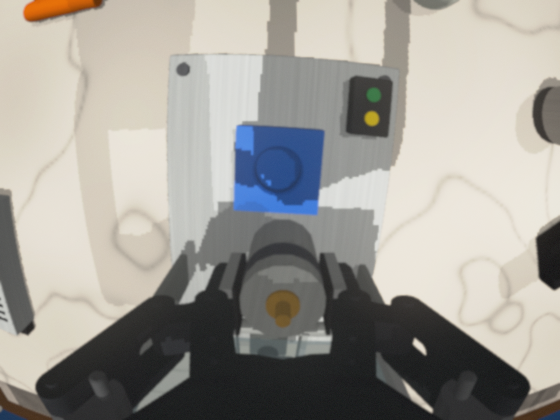

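The nest's mouth at (171, 277) gives (535.7, 20.1), against (535.7, 20.4) worked out from hinge and handle. Next I'll check where the motor sits in the grip.

```bash
cat > g.py <<'E'
from h import *
im=cv2.imread('pics/w8.png');m=camera_model('wrist');T=np.linalg.inv(np.array(m['T_tool_cam']))
def proj(p):
    q=T@np.r_[p,1];v=np.array([q[0],-q[1],-q[2]]);t=np.arctan2(np.hypot(v[0],v[1]),v[2]);k=t/np.hypot(v[0],v[1])
    return m['cx']+m['fx']*k*v[0],m['cy']+m['fy']*k*v[1]
k=6;S=im[225:345,225:345];S=cv2.resize(S,None,fx=k,fy=k)[:600]
f=26
def circ(r,h,c):
    pts=[proj((r*np.cos(a),r*np.sin(a),f-h)) for a in np.linspace(0,2*np.pi,60)]
    cv2.polylines(S,[np.int32([((u-225+.5)*k,(v-225+.5)*k) for u,v in pts])],True,c,1)
circ(18,58,(0,255,0));circ(3,70,(0,255,255));circ(18,0,(255,0,255))
cv2.imwrite('pics/g.png',S)
E
python3 g.py
```

```text
(no output)
```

View pics/g.png

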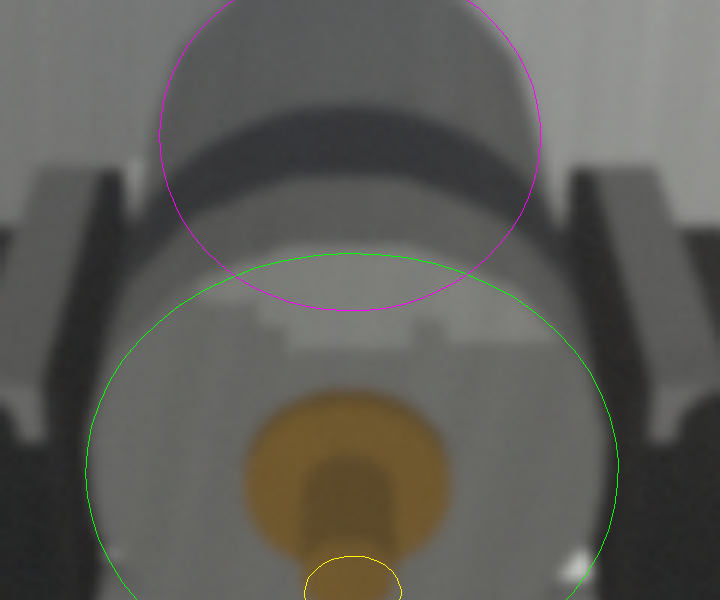

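The motor sits within about 0.7 mm of the tool axis and upright. Moving it over the nest.

>>> apply_moves:
  targets: "0 0 0 0.01 -0.9 1.0 3; 0 0 0 0.01 -1.8 2.5 3; 0 0 0 0.01 -2.6 4.5 3; 0 0 0 0.01 -2.6 6.5 3; 0 0 0 0.01 -2.6 8.0 3"

```text
time: 17.05
tool_pos: [535.5, 18.9, 79.1]
tcp_rot: [-179.9, 0.0, 89.8]
ft_force: [-0.7, 0.0, -2.4]
finger_gap: 35.0
```

>>> apply_moves:
  targets: "0 0 0 0 0 0.4 3; 0 0 0 0 0 0.8 3; 0 0 0 0 0 0.8 3; 0 0 0 0 0 0.8 3; 0 0 0 0 0 0.8 3"

```text
time: 17.55
tool_pos: [537.0, 20.2, 73.2]
tcp_rot: [179.9, 0.0, 89.9]
ft_force: [-0.7, -0.1, -2.8]
finger_gap: 34.8
```

```bash
python3 f.py w9 nest_mouth handle_mid
```

```text
[537.   20.2  73.2] [179.91   0.    89.9 ] [-0.66 -0.09 -2.78] 34.838986152496254 17.55
```

>>> apply_moves:
  targets: "0 0 0 0 -0.03 0.3 3; 0 0 0 0 -0.03 0.6 3; 0 0 0 0 -0.03 0.6 3; 0 0 0 0 -0.03 0.6 3; 0 0 0 0 -0.03 0.6 3"

```text
time: 18.2
tool_pos: [535.9, 20.2, 66.3]
tcp_rot: [-180.0, 0.0, 89.9]
ft_force: [-0.6, 0.5, -1.6]
finger_gap: 35.0
```

>>> apply_moves:
  targets: "0 0 0 0 0 0.1 3; 0 0 0 0 0 0.2 3; 0 0 0 0 0 0.3 3; 0 0 0 0 0 0.3 3; 0 0 0 0 0 0.3 3"

```text
time: 18.7
tool_pos: [535.9, 20.2, 63.3]
tcp_rot: [-180.0, 0.0, 89.9]
ft_force: [-0.1, 0.4, -2.5]
finger_gap: 35.1
```

>>> apply_moves:
  targets: "0 0 0 0 0 0.1 3; 0 0 0 0 0 0.2 3; 0 0 0 0 0 0.25 3; 0 0 0 0 0 0.25 3; 0 0 0 0 0 0.25 3"

```text
time: 19.2
tool_pos: [535.9, 20.2, 60.8]
tcp_rot: [-180.0, 0.0, 89.9]
ft_force: [-0.0, -0.3, -2.2]
finger_gap: 35.0
```

>>> apply_moves:
  targets: "0 0 0 0 0 0.2 3; 0 0 0 0 0 0.4 3; 0 0 0 0 0 0.6 3; 0 0 0 0 0 0.7 3; 0 0 0 0 0 0.7 3"

```text
time: 19.7
tool_pos: [535.7, 20.2, 53.5]
tcp_rot: [-180.0, -0.0, 89.9]
ft_force: [0.1, 0.2, -2.2]
finger_gap: 34.9
```

>>> apply_moves:
  targets: "0 0 0 0 0 0.1 3; 0 0 0 0 0 0.2 3; 0 0 0 0 0 0.25 3; 0 0 0 0 0 0.25 3; 0 0 0 0 0 0.25 3"

```text
time: 20.2
tool_pos: [535.9, 20.3, 51.3]
tcp_rot: [180.0, -0.0, 89.9]
ft_force: [-0.1, 0.3, -1.9]
finger_gap: 35.1
```

>>> apply_moves:
  targets: "0 0 0 0 0 0.05 3; 0 0 0 0 0 0.1 3; 0 0 0 0 0 0.15 3; 0 0 0 0 0 0.15 3; 0 0 0 0 0 0.15 3"

```text
time: 20.7
tool_pos: [536.2, 20.2, 50.4]
tcp_rot: [180.0, 0.0, 89.9]
ft_force: [-2.7, 0.6, 6.4]
finger_gap: 35.4
```

>>> apply_moves:
  targets: "0 0 0 0 0 0.05 3; 0 0 0 0 0 0.1 3; 0 0 0 0 0 0.1 3; 0 0 0 0 0 0.1 3; 0 0 0 0 0 0.1 3"

```text
time: 21.2
tool_pos: [536.4, 20.2, 50.4]
tcp_rot: [180.0, 0.0, 89.9]
ft_force: [-6.7, -0.6, 13.8]
finger_gap: 35.1
```

It has bottomed at TCP 50.4 mm, about where expected. Relieving the push, then releasing slowly.

>>> apply_moves:
  targets: "0 0 0 0 0 -0.05 3; 0 0 0 0 0 -0.12 3; 0 0 0 0 0 -0.12 3.4; 0 0 0 0 0 -0.12 3.7; 0 0 0 0 0 -0.12 4.1"

```text
time: 21.7
tool_pos: [536.0, 20.2, 49.8]
tcp_rot: [180.0, -0.0, 89.9]
ft_force: [-0.4, 0.6, 0.1]
finger_gap: 40.9
```

>>> apply_moves:
  targets: "0 0 0 0 0 0 4.6; 0 0 0 0 0 0 5.2; 0 0 0 0 0 0 5.6; 0 0 0 0 0 -0.5 5.6; 0 0 0 0 0 -2 5.6"

```text
time: 22.2
tool_pos: [534.5, 20.3, 69.1]
tcp_rot: [-179.8, -0.0, 89.9]
ft_force: [0.0, 0.0, -0.5]
finger_gap: 56.0
```

>>> apply_moves:
  targets: "0 0 0 0 -0.5 -2.5 5.6; 0 0 0 0 -1 -5 5.6; 0 0 0 0 -2 -7.5 5.6; 0 0 0 0 -3 -10 5.6; 0 0 0 0 -4 -12 5.6"

```text
time: 22.7
tool_pos: [496.2, 20.2, 193.3]
tcp_rot: [179.8, 0.0, 89.9]
ft_force: [0.6, -0.1, 0.2]
finger_gap: 55.9
```

```bash
cat > k.py <<'E'
from h import *
s=sense();print(s['tool_pos'].round(1),s['ft_force'].round(2),s['finger_gap'],s['time'])
a=snap('wrist','w10')
for q,z in(('motor_center',52),('nest_mouth',39)):
    for x in place_of('wrist',q)[:2]: print(q,np.round(x['at'],1),round(x['confidence'],2),onz('wrist',x['at'],z,s).round(1))
b=snap('side','s10')
P={}
for q in('motor_center','nest_mouth','handle_mid','hinge_axis','resin','supply','drill','screw_jar'):
    print('side',q,[(np.round(x['at'],1),round(x['confidence'],2)) for x in place_of('side',q)[:2]])
c=cv2.resize(b[100:310,180:460],(560,420)); cv2.imwrite('pics/f.png',np.hstack([cv2.resize(a[60:400,60:500],(0,0),fx=.55,fy=.55*420/(340*.55)/1) if 0 else a[:,140:380],c])[:,:,::-1])
E
python3 k.py
```

```text
[496.2  20.2 193.3] [ 0.56 -0.15  0.22] 55.930121874550075 22.7
motor_center [238.5 282.2] 0.96 [537.4  19.8  52. ]
side motor_center [(array([229.4, 280.2]), 0.45)]
side nest_mouth [(array([230.4, 281.1]), 0.79)]
side handle_mid [(array([153.8, 309.3]), 0.85), (array([215.1, 328.3]), 0.44)]
side hinge_axis [(array([208.5, 310.2]), 0.87)]
side resin [(array([209.6, 219.2]), 0.65)]
side supply [(array([299.4, 391.3]), 0.83)]
side drill [(array([195.4, 249.1]), 0.82)]
side screw_jar [(array([236.1, 213.7]), 0.77)]
```

View pics/f.png

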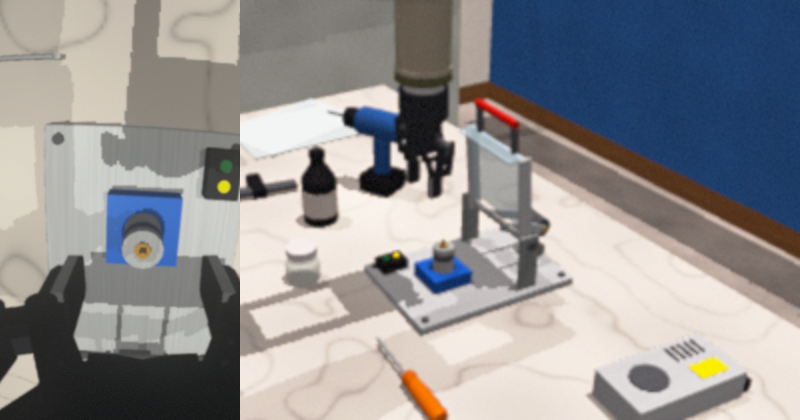

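The guard stands open with its handle high, the motor stands upright and sunk in the blue nest, and the gripper is clear. Nothing else has moved visibly. Handing in.

```bash
python3 -c "
from h import *
hand_in();s=sense();print(s['time'],s['ft_force'].round(2))"
```

```text
the job is handed in; nothing more can be done
the job is handed in; nothing more can be done
```

I opened the guard onto its bumper, set the gear motor in the nest, and handed the job in at about 23 s. The hand-in gave no verdict.

- **Guard:** I lifted it by the red handle past its balance point. I then eased it back with the handle loosely caged between the fingers until the handle left the finger. It came to rest at about 1.50 rad with no load on the tool, and the last side picture still shows it open.
- **Motor:** I lowered it into the nest in small steps. It bottomed at TCP height 50.4 mm, where about 49 mm was expected, with at most about 14 N on the wrist. I backed off before letting go.
- **Last checks:**
  - The wrist picture puts the motor at (537.4, 19.8) against the nest at (535.7, 20.1). That 1.7 mm is close to the calibration error and inside the 4 mm limit.
  - The motor looks upright, the gripper is clear with about zero force, and no bystander has visibly moved.
- **Misses and disagreements:**
  - The first fixed-camera estimates of the handle and nest were 1 to 2 cm off, so I used the closer wrist views instead.
  - In the final wrist picture the network did not report the nest's mouth, which the motor covers.
  - The overlay check of the motor in the grip drew the can about 5% too large, which I put down to calibration.
  - I could not measure the bumper force or how far each bystander had moved.

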